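# Push the axle home through a fresh label roll

## Task

A fresh roll of labels is lying in the dispenser; put its steel axle in. Hold the axle by its bare shaft, slide it nose first through the orange brake disc and near cheek and partway into the roll's core, let go, then take it again by its black grip and push on: through the soft resistance of the spring pin at the far side, then against the stiffer brake spring until the red-capped pin has dropped into the axle's groove and holds it when you let go. Keep the roll in the dispenser, and leave the mug, scissors, phone and spare roll where they are.

Things in the scene. Friction and masses are not known exactly. Their poses are not given: they have to be found in the camera images.
- dispenser: Label-roll dispenser fixed to the desk: dark base 150 x 186 mm, tear bar in front, two grey round-topped cheeks 92 mm high, two rest bars between them. Origin: desk level, middle. z up, x away from the tear bar, y along the axle line towards the near cheek (where the axle enters). Axle line: x = 0, z = 64 mm. Near cheek y = +95 (outer face) to +87, hole 17.6 mm; roll space down to y = -65.
- bore_mouth (a point): Centre of the near cheek's hole on its outer face, on the axle line; the dispenser's y axis points straight out of it, the axle goes in along -y. The orange brake disc in an aluminium cup sits in front of it, its face 11 mm further out.
- sleeve_end (a point): Outer end of the far hole, on the axle line at y = -95 mm of the dispenser: far cheek and a dark steel sleeve from y = -65 to -95, hole 18 mm. At y = -81 a sprung pin comes down through the brass turret on the sleeve (its red cap is at most 113 mm above the desk). The axle's nose ends 6 mm beyond this point when it is home.
- brake (a joint): Travel of the orange brake disc (30 mm, hole 19 mm) towards the near cheek, m: 0 = out, 7 mm = pressed right in, a hard stop. The axle's shoulder meets it 11 mm from the cheek; its spring starts at 2 N and adds 1.4 N per mm, and pushes the axle back out unless the pin has caught.
- detent (a joint): Lift of the red-capped pin, m: 0 = down (empty, or in the groove). The nose cone meets it with the shoulder 25 mm from the cheek and lifts it 2 to 3.5 mm by 19 mm (4 to 10 N plus the drag: soft first stop). It rides on the nose and drops into the groove with the shoulder 6 mm off, brake 5 mm in; let go, the axle stays 6 to 7 mm off. The hard stop is 2 mm further in.
- label_roll: White label roll, loose, between the cheeks on the rest bars: 84 mm outside, 140 mm long, core bore 19.5 mm right through, 0.2 to 0.4 kg. Origin at its middle, y along its axis; up to 12 mm end play. Its core rests 3.5 mm below the axle line: the nose rides in under the core's upper edge and lifts the roll about 1 mm; then a drag of 3 to 9 N, far more if the axle is askew and wedges.
- axle: Loose steel axle with black eight-sided grip, 252 mm, 0.35 kg, lying on the desk. Origin on its axis at the shoulder (front of the grip), x to the nose. Shaft 16 mm; groove (waist 8 mm) at x = 170 to 185, behind the nose; nose a cone from x = 191 to its tip at 202; grip 24 mm across flats, x = -50 to 0. It lies with its axis 12 mm above the desk at the shoulder, 8 mm at the nose.
- axle_nose (a point): Tip of the axle's nose, on the axis, x = +202 mm of the axle.
- axle_balance (a point): Point on the axle's axis at x = +80 mm, about its balance point: the place to hold the bare shaft.
- axle_grip (a point): Middle of the black grip, on the axis at x = -27 mm of the axle.
- mug: White mug with a handle, 92 mm, a bystander; origin under its centre.
- scissors: Black-handled scissors lying on the desk, a bystander.
- phone: Black phone lying on the desk, 160 x 77 mm, a bystander.
- spare_roll: Spare label roll standing on end, 84 mm across, 140 mm high, a bystander; origin under its centre.

How it is judged:
By the outcome, as a careful person would: the job done as asked, in the order asked, and still so for the second after the job is handed in, with the robot touching nothing.
It also fails if it takes over 64 s, if anything falls off the work surface, if the arm or the gripper's body presses on something with over 40 N, if the wrist force passes 120 N, or if a joint passes its speed limit or range.

## Robot

A 6-joint arm with a two-finger parallel gripper is mounted at the origin on a cart in front of the work surface, level with it; the furniture and walls round the work are solid. World frame = base frame: x ahead of the robot, y to its left, z up, the work surface at z = 0. Lengths are in m, angles in rad, forces in N, time in s.
With the tool pointing down it reaches from about 0.3 to 0.775 m from the base axis. Payload 14.6 kg.
Tool frame: the origin (TCP) lies at the very end of the fingers, on their centre line; the grasp point (between the pads) lies 19 mm behind it (ctrl.grasp_offset is the distance from the TCP to the grasp point, in m); z points along the fingers, y is the line along which they close (so a half turn about z gives the same grasp; the last joint's range is limited). The gripper opens to 94 mm and grips with 3 to 60 N. Pads are 16 mm wide; open, the fingers measure 119 mm over their backs; the gripper's body (75 mm by 177 mm) begins 78 mm behind the grasp point.
Start: joints at [1.236, 0.3, 1.521, -0, 1.321, -0.067], TCP at [0.146, 0.53, 0.205] pointing down, gripper open.
Joint ranges: [-3.03, 3.03], [-0.79, 2.21], [0.23, 2.52], [-1.04, 4.18], [0, 3.07], [-2.55, 2.55]. Speed limits (rad/s): [2.22, 2.22, 2.57, 3.14, 3.14, 3.14].

## Interface

Orientations are given as [roll, pitch, yaw] about the fixed x, y, z axes, in that order (R = Rz(yaw) Ry(pitch) Rx(roll)).
In Python, from station import ctrl gives the robot as it stands.
- The arm moves only by the tool step_arm, never from a script. Its argument "plan" is a list that holds one entry, the list of rows, each a list of 6 numbers: the shift along the tool's x, y, z in units of 30 mm (1.0 is 30 mm), then the turn, a rotation vector about the tool's x, y, z in units of 6 degrees (1.0 is 6 degrees). In form: [[[dx, dy, dz, wx, wy, wz], ...]]. A call has 1 to 8 rows; each row is the pose to reach, as a shift and turn from the pose commanded when the call began, along the tool's axes at that moment; what a row does not reach only later rows make up. A row lasts 1/12 s, in which the tool goes at most 41.7 mm and 7.16 degrees, less where a joint would pass 70% of its speed; a pose out of reach is approached as far as the arm can. A call with a gripper value outside its range is refused whole. "grip" is the opening, from 0 (shut) to 1 (fully open), set as the call begins (left out, the last holds). The fingers move at their own pace and stop on an object; "squeeze" is the grip in N (left out, the last holds). Time passes only in rows, so rows that repeat a pose let the fingers close. It gives the time, the measured TCP pose, the force, the opening and the grip force at its end, in the units of the state.
- ctrl.get_obs(): the state, without advancing time (a new reading comes with each control period).
- ctrl.camera(name): name is "scene" or "top" or "wrist"; returns the picture (420x560x3 uint8, red, green, blue); there is no depth.
- ctrl.camera_model(name): a dict with "intrinsics" (3x3 intrinsics, pixels), "R" (3x3) and "t" (3): a world point X has camera coordinates R X + t; the wrist camera has in their place "tool_from_camera" (4x4, takes a point from camera to tool coordinates, whose origin is the TCP and whose axes are the flange's). Camera axes: x right, y down, z forward; pixel columns grow to the right and rows downward; lengths in m; the calibration is good to about 2 mm. A picture is of the moment at which its call begins: read the wrist's pose just before it. camera_model takes no time and is no camera call.
- ctrl.hand_in(): hands the job in; it is judged then, once.
Trained networks look in the newest picture that a camera, given by its name, has taken for a name from the list of things; names that differ only in an ending like _2 or _b are one class to them, and where a whole thing is asked for, a point or a joint stands for the part that bears it (a point fixed in the world has none). Each returns a list of dicts, best first, with "confidence" (0 to 1); they miss things now and then, are a little off and sometimes report something else, mostly with a low value. They report only what shows in the picture. A call takes as long as a camera call.
- ctrl.masks_of(query, camera): "pixels" (420x560 bool, what is visible of it) and "at" ([column, row] in pixels, amid what is visible of it).
- ctrl.place_of(query, camera): "at" ([column, row] in pixels: a listed point, or the origin of a listed thing).
The state is a dict: "time_s": time; "qpos": joint angles; "joint_vel": joint speeds; "tau": joint torques, N m; "ee_pos": TCP position; "eef_rot": TCP orientation; "force": force on the tool from outside, world axes, zero at the start; "moment": the same for the moment, N m; "grip_width": finger opening in m; "grip_force": force on a finger pad.
Only numpy, scipy, OpenCV 4.12 (cv2) and the standard library are available. Lean on these libraries where they do the work, as an engineer would, in place of code of your own. Each camera call takes 0.05 s, during which the arm holds its last target. There are 200 camera calls.

## Working session

There is one attempt and no reset: what is moved stays moved. The work goes in short steps, Python scripts to look and compute and a tool call to move; the robot and the scene stay as the last step left them, time stands still between calls to the robot, and variables do not carry over. Pictures are saved under pics/ and viewed, at most 11 in all, crops included, and the job is handed in when it is done.

Besides the shell and the picture viewer there is one more tool, called as name(argument=value, ...), one argument or row to a line, values as JSON. step_arm: Moves the arm, as the interface text tells. Its arguments: {"type":"object","properties":{"plan":{"type":"array","items":{"type":"array","items":{"type":"array","items":{"type":"number"}}}},"grip":{"type":"number"},"squeeze":{"type":"number"}},"required":["plan"]}

```bash
ls; mkdir -p pics; cat > h.py <<'E'
import numpy as np, cv2
from station import ctrl
from scipy.spatial.transform import Rotation as Ro
def ray(cam,uv,obs=None):
    m=ctrl.camera_model(cam); K=np.array(m["intrinsics"])
    d=np.linalg.inv(K)@np.array([uv[0],uv[1],1.])
    if cam=="wrist":
        T=np.array(m["tool_from_camera"]); R=Ro.from_euler('xyz',obs["eef_rot"]).as_matrix()
        return np.array(obs["ee_pos"])+R@T[:3,3], R@T[:3,:3]@d
    R=np.array(m["R"]);t=np.array(m["t"]); return -R.T@t, R.T@d
def onz(cam,uv,z,obs=None):
    c,d=ray(cam,uv,obs); return c+d*(z-c[2])/d[2]
def proj(cam,X,obs=None):
    m=ctrl.camera_model(cam); K=np.array(m["intrinsics"])
    if cam=="wrist":
        T=np.array(m["tool_from_camera"]); R=Ro.from_euler('xyz',obs["eef_rot"]).as_matrix()
        p=T[:3,:3].T@(R.T@(np.array(X)-obs["ee_pos"])-T[:3,3])
    else: p=np.array(m["R"])@np.array(X)+np.array(m["t"])
    q=K@p; return q[:2]/q[2]
def snap(cam,name):
    o=ctrl.get_obs(); im=ctrl.camera(cam); cv2.imwrite(f"pics/{name}.png",cv2.cvtColor(im,cv2.COLOR_RGB2BGR)); return o,im
E
python3 - <<'E'
from h import *
ims=[snap(c,c+"0")[1] for c in("scene","top")]
np.set_printoptions(precision=3,suppress=True)
for c in("scene","top"):
    print(c, ray(c,(280,210)))
    for n,z in(("bore_mouth",.064),("sleeve_end",.064),("dispenser",0),("axle",.012),("axle_nose",.008),("axle_balance",.0105),("axle_grip",.012),("label_roll",.06),("mug",0),("spare_roll",0),("phone",0),("scissors",0)):
        for r in ctrl.place_of(n,c)[:1]: print(n,np.array(r["at"]),round(r["confidence"],2),onz(c,r["at"],z))
E
python3 -c "
import cv2;a=cv2.imread('pics/scene0.png');b=cv2.imread('pics/top0.png');import numpy as np
cv2.imwrite('pics/both0.png',cv2.resize(np.vstack([a,b]),(400,600)))"
```

```text
pics
scene (array([-0.168, -0.567,  1.202]), array([ 0.473,  0.376, -0.797]))
bore_mouth [300.  206.1] 0.63 [ 0.559 -0.074  0.064]
sleeve_end [340.6 243.6] 0.87 [ 0.515 -0.262  0.064]
dispenser [316.3 237. ] 0.75 [ 0.527 -0.166  0.   ]
axle [201.6 193.5] 0.67 [0.429 0.264 0.012]
axle_nose [249.1 217.1] 0.53 [0.452 0.062 0.008]
axle_balance [224.8 198.5] 0.81 [0.463 0.183 0.01 ]
axle_grip [196.  184.1] 0.86 [0.45  0.311 0.012]
label_roll [317.4 215.8] 0.57 [ 0.563 -0.142  0.06 ]
mug [214.9 156.1] 0.74 [0.603 0.361 0.   ]
spare_roll [350.1 216. ] 0.96 [ 0.668 -0.211  0.   ]
phone [372.9 301.2] 0.65 [ 0.437 -0.433  0.   ]
scissors [248.2 161.9] 0.54 [0.656 0.237 0.   ]
top (array([ 0.417, -0.028,  1.443]), array([ 0.103,  0.014, -0.995]))
bore_mouth [301.1 212.3] 0.93 [ 0.551 -0.067  0.064]
sleeve_end [368.3 223.4] 0.71 [ 0.515 -0.25   0.064]
dispenser [335.1 222.8] 0.63 [ 0.524 -0.165  0.   ]
axle [186.  259.4] 0.64 [0.433 0.262 0.012]
axle_nose [250.8 249.3] 0.66 [0.456 0.078 0.008]
axle_balance [211.4 252.3] 0.65 [0.45 0.19 0.01]
label_roll [329.5 218.5] 0.82 [ 0.532 -0.145  0.06 ]
mug [147.7 199.7] 0.75 [0.608 0.373 0.   ]
spare_roll [347.7 171. ] 0.92 [ 0.673 -0.208  0.   ]
phone [432.6 254.3] 0.59 [ 0.426 -0.438  0.   ]
scissors [191.9 178.8] 0.76 [0.665 0.244 0.   ]
```

View pics/top0.png

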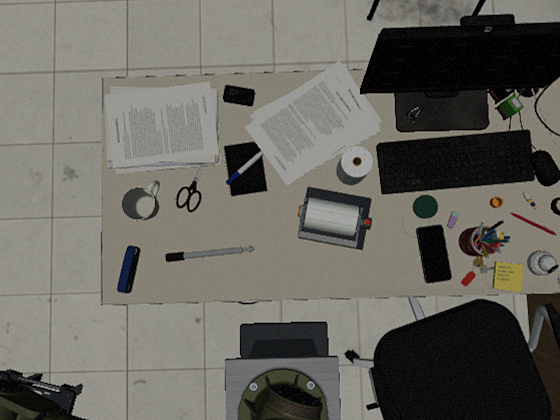

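View pics/scene0.png

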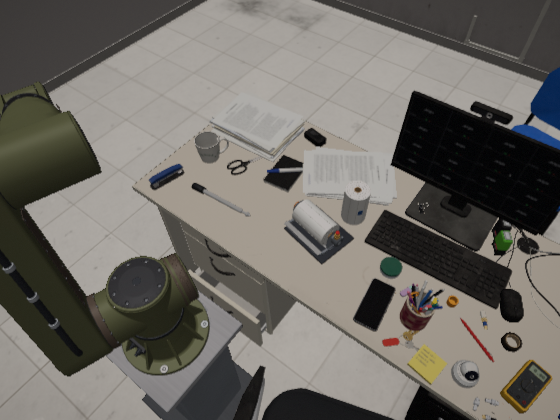

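```bash
cat >> h.py <<'E'
np.set_printoptions(precision=3,suppress=True)
def down(xdir):
    "tool pointing down, tool x along horizontal heading (rad)"
    c,s=np.cos(xdir),np.sin(xdir); x=np.array([c,s,0]);z=np.array([0,0,-1.]); return np.c_[x,np.cross(z,x),z]
def row(pos,R,obs=None):
    o=obs or ctrl.get_obs(); R0=Ro.from_euler('xyz',o["eef_rot"]).as_matrix()
    d=R0.T@(np.array(pos)-o["ee_pos"])/.03; w=Ro.from_matrix(R0.T@R).as_rotvec()/np.radians(6)
    return np.r_[d,w]
E
python3 - <<'E'
from h import *
o=ctrl.get_obs(); print(o["eef_rot"]); R=Ro.from_euler('xyz',o["eef_rot"]).as_matrix(); print(R, np.degrees(np.arctan2(R[1,0],R[0,0])))
print(ctrl.camera_model("wrist"))
# axle axis from masks
for c in("top","scene"):
    m=ctrl.masks_of("axle",c)[0]; p=np.argwhere(m["pixels"])[:,::-1].astype(float)
    X=np.array([onz(c,q,.010)[:2] for q in p]); mu=X.mean(0); v=np.linalg.svd(X-mu)[2][0]; v*=-np.sign(v[1])
    s=(X-mu)@v; print(c,m["confidence"],len(p),"head",np.degrees(np.arctan2(v[1],v[0])),"tail",mu+v*s.min(),"nose",mu+v*s.max())
for h in(-85,95): print(h,row([.45,.185,.16],down(np.radians(h))))
E
```

```text
[-3.142 -0.     2.874]
[[-0.964  0.265 -0.   ]
 [ 0.265  0.964 -0.   ]
 [ 0.    -0.    -1.   ]] 164.65511242506972
{'intrinsics': array([[342.112,   0.   , 277.772],
       [  0.   , 342.112, 207.451],
       [  0.   ,   0.   ,   1.   ]]), 'tool_from_camera': array([[-0.001, -0.957, -0.29 ,  0.085],
       [ 1.   , -0.001, -0.   , -0.   ],
       [-0.   , -0.29 ,  0.957, -0.18 ],
       [ 0.   ,  0.   ,  0.   ,  1.   ]])}
top 0.89 545 head -85.80413884673044 tail [0.438 0.32 ] nose [0.457 0.068]
scene 0.57 208 head -86.14454610335055 tail [0.441 0.318] nose [0.458 0.07 ]
-85 [-12.834  -8.418   1.514   0.     -0.    -18.39 ]
95 [-12.834  -8.418   1.514  -0.     -0.     11.61 ]
```

```bash
python3 - <<'E'
from h import *
print(row([.448,.199,.13],down(np.radians(94.1))))
E
```

```text
[-12.646  -7.985   2.514  -0.     -0.     11.76 ]
```

step_arm(
  plan=[
    [[-12.65,-7.98,0.5,0,0,11.76],[-12.65,-7.98,0.5,0,0,11.76],[-12.65,-7.98,0.5,0,0,11.76],[-12.65,-7.98,0.5,0,0,11.76],[-12.65,-7.98,0.5,0,0,11.76],[-12.65,-7.98,0.5,0,0,11.76],[-12.65,-7.98,2.5,0,0,11.76],[-12.65,-7.98,2.5,0,0,11.76]],
  ],
  grip=0.6,
)

```text
time_s: 2.07
ee_pos: [0.3686, 0.286, 0.171]
eef_rot: [3.14, -0.001, 1.868]
force: [1.0, 0.7, -0.3]
grip_width: 0.0563
grip_force: 0.0
```

```bash
python3 - <<'E'
from h import *
print(row([.448,.199,.13],down(np.radians(94.1))))
E
```

```text
[-3.549  1.678  1.367  0.018 -0.007  2.15 ]
```

step_arm(
  plan=[
    [[-3.55,1.68,1.37,0,0,-2.15],[-3.55,1.68,1.37,0,0,2.15],[-3.55,1.68,1.37,0,0,2.15],[-3.55,1.68,1.37,0,0,2.15],[-3.55,1.68,1.37,0,0,2.15],[-3.55,1.68,1.37,0,0,2.15]],
  ],
)

```text
time_s: 2.57
ee_pos: [0.4471, 0.201, 0.1296]
eef_rot: [-3.141, -0.0, 1.651]
force: [-1.2, 0.2, -0.4]
grip_width: 0.0564
grip_force: 0.0
```

```bash
python3 - <<'E'
from h import *
o,im=snap("wrist","w1")
print(o["ee_pos"],o["eef_rot"])
for n,z in(("axle_nose",.008),("axle_balance",.0105),("axle_grip",.012),("axle",.012),("bore_mouth",.064),("sleeve_end",.064)):
    for r in ctrl.place_of(n,"wrist")[:1]: print(n,np.array(r["at"]),round(r["confidence"],2),onz("wrist",r["at"],z,o))
for m in ctrl.masks_of("axle","wrist")[:1]:
    p=np.argwhere(m["pixels"])[:,::-1].astype(float)
    X=np.array([onz("wrist",q,.010,o)[:2] for q in p[::5]]); mu=X.mean(0); v=np.linalg.svd(X-mu,full_matrices=False)[2][0]; v*=-np.sign(v[1])
    s=(X-mu)@v; print(m["confidence"],len(p),"head",np.degrees(np.arctan2(v[1],v[0])),"tail",mu+v*s.min(),"nose",mu+v*s.max())
E
```

```text
[0.447 0.201 0.13 ] [-3.141 -0.     1.651]
axle_nose [279.9 326.1] 0.94 [0.46  0.067 0.008]
axle_balance [280.4 214.5] 0.71 [0.45  0.188 0.011]
axle_grip [280.1  93.2] 0.6 [0.442 0.294 0.012]
axle [277.2 124.1] 0.6 [0.441 0.269 0.012]
0.86 5239 head -85.99237313200514 tail [0.441 0.319] nose [0.458 0.068]
```

View pics/w1.png

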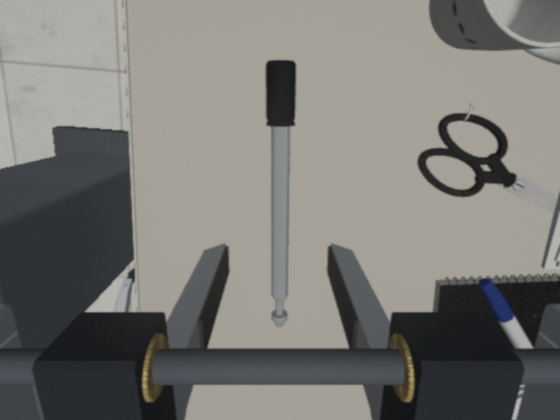

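```bash
python3 - <<'E'
from h import *
print(row([.4495,.197,.004],down(np.radians(94))))
E
```

```text
[-0.154  0.069  4.191  0.004 -0.001  0.091]
```

step_arm(
  plan=[
    [[-0.15,0.07,1.2,0,0,0.09],[-0.15,0.07,2.4,0,0,0.09],[-0.15,0.07,3.4,0,0,0.09],[-0.15,0.07,3.9,0,0,0.09],[-0.15,0.07,4.19,0,0,0.09],[-0.15,0.07,4.19,0,0,0.09]],
  ],
)

```text
time_s: 3.47
ee_pos: [0.4489, 0.1965, 0.0025]
eef_rot: [-3.139, 0.001, 1.64]
force: [-0.3, -0.3, 0.3]
grip_width: 0.0563
grip_force: 0.0
```

step_arm(
  plan=[
    [[0,0,0,0,0,0],[0,0,0,0,0,0],[0,0,0,0,0,0],[0,0,0,0,0,0],[0,0,0,0,0,0],[0,0,0,0,0,0]],
  ],
  grip=0,
  squeeze=45,
)

```text
time_s: 3.97
ee_pos: [0.4499, 0.1967, 0.0042]
eef_rot: [3.141, -0.0, 1.639]
force: [-0.2, 0.1, -0.8]
grip_width: 0.0195
grip_force: 0.0
```

step_arm(
  plan=[
    [[0,0,0,0,0,0],[0,0,0,0,0,0],[0,0,0,0,0,0]],
  ],
)

```text
time_s: 4.22
ee_pos: [0.4497, 0.1967, 0.004]
eef_rot: [3.141, -0.0, 1.639]
force: [-0.8, -0.3, 3.3]
grip_width: 0.0146
grip_force: 45.0
```

step_arm(
  plan=[
    [[0,0,-0.5,0,0,0],[0,0,-1.2,0,0,0],[0,0,-2.4,0,0,0],[0,0,-3.5,0,0,0],[0,0,-4.0,0,0,0],[0,0,-4.0,0,0,0]],
  ],
)

```text
time_s: 4.72
ee_pos: [0.4509, 0.1971, 0.1268]
eef_rot: [3.137, -0.001, 1.639]
force: [-0.6, 0.6, -2.5]
grip_width: 0.0146
grip_force: 45.0
```

```bash
python3 - <<'E'
from h import *
print(row([.597,.127,.127],down(np.radians(78))))
# triangulate
def tri(a,b):
    A=[];bb=[]
    for c,uv in(("top",a),("scene",b)):
        p,d=ray(c,uv); d/=np.linalg.norm(d); P=np.eye(3)-np.outer(d,d); A.append(P); bb.append(P@p)
    return np.linalg.lstsq(np.vstack(A),np.hstack(bb),rcond=None)[0]
for n in("bore_mouth","sleeve_end","dispenser"):
    a=ctrl.place_of(n,"top");b=ctrl.place_of(n,"scene")
    if a and b: print(n,a[0]["confidence"],b[0]["confidence"],tri(a[0]["at"],b[0]["at"]))
E
```

```text
[-2.665  4.698  0.013  0.045 -0.019  2.654]
bore_mouth 0.93 0.63 [ 0.554 -0.071  0.066]
sleeve_end 0.71 0.87 [ 0.519 -0.256  0.051]
dispenser 0.63 0.75 [ 0.525 -0.166  0.002]
```

step_arm(
  plan=[
    [[-0.6,1.1,0,0,0,0.7],[-1.2,2.2,0,0,0,1.4],[-1.8,3.3,0,0,0,2.0],[-2.4,4.3,0,0,0,2.5],[-2.66,4.7,0,0,0,2.65],[-2.66,4.7,0,0,0,2.65],[-2.66,4.7,0,0,0,2.65]],
  ],
)

```text
time_s: 5.6
ee_pos: [0.5954, 0.1262, 0.1221]
eef_rot: [-3.139, 0.001, 1.361]
force: [0.5, -0.5, -3.7]
grip_width: 0.0152
grip_force: 45.0
```

```bash
python3 - <<'E'
from h import *
o,im=snap("wrist","w2")
print(o["ee_pos"],o["eef_rot"],o["force"])
for n,z in(("axle_nose",.134),("axle_balance",.134),("axle_grip",.134),("axle",.134),("bore_mouth",.064),("sleeve_end",.064),("dispenser",0),("label_roll",.06)):
    for r in ctrl.place_of(n,"wrist")[:1]: print(n,np.array(r["at"]),round(r["confidence"],2),onz("wrist",r["at"],z,o))
E
```

```text
[0.595 0.126 0.122] [-3.139  0.001  1.361] [ 0.521 -0.509 -3.665]
axle_balance [278.1 277.6] 0.95 [0.594 0.12  0.134]
axle_grip [278.   73.7] 0.66 [0.616 0.222 0.134]
axle [275.1 126.3] 0.82 [0.61  0.199 0.134]
```

View pics/w2.png

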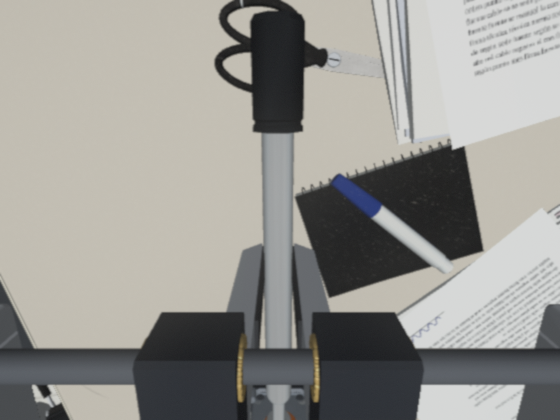

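```bash
python3 - <<'E'
from h import *
print(row([.429,-.186,.27],down(np.radians(78))))
E
```

```text
[-11.355  -3.272  -4.868   0.002  -0.001   0.008]
```

step_arm(
  plan=[
    [[0,-0.3,-1.2,0,0,0],[0,-1.0,-2.4,0,0,0],[-0.6,-1.6,-3.5,0,0,0],[-1.4,-2.2,-4.4,0,0,0],[-2.6,-2.8,-4.87,0,0,0],[-3.8,-3.27,-4.87,0,0,0],[-5.1,-3.27,-4.87,0,0,0],[-6.4,-3.27,-4.87,0,0,0]],
  ],
)

```text
time_s: 6.72
ee_pos: [0.4588, -0.0418, 0.2708]
eef_rot: [3.14, -0.0, 1.363]
force: [0.6, 0.2, -3.0]
grip_width: 0.0146
grip_force: 45.0
```

step_arm(
  plan=[
    [[-1.2,0,0,0,0,0],[-2.4,0,0,0,0,0],[-3.5,0,0,0,0,0],[-4.4,0,0,0,0,0],[-4.9,0,0,0,0,0],[-4.9,0,0,0,0,0],[-4.9,0,0,0,0,0]],
  ],
)

```text
time_s: 7.3
ee_pos: [0.4293, -0.1848, 0.27]
eef_rot: [3.141, -0.0, 1.36]
force: [-0.3, -0.8, -2.8]
grip_width: 0.0149
grip_force: 45.0
```

```bash
python3 - <<'E'
from h import *
o,im=snap("wrist","w3")
print(o["ee_pos"],o["eef_rot"],o["force"])
for n,z in(("axle_balance",o["ee_pos"][2]+.007),("axle_grip",o["ee_pos"][2]+.007),("bore_mouth",.064),("sleeve_end",.064),("dispenser",0),("label_roll",.06)):
    for r in ctrl.place_of(n,"wrist")[:1]: print(n,np.array(r["at"]),round(r["confidence"],2),onz("wrist",r["at"],z,o))
E
```

```text
[ 0.429 -0.185  0.27 ] [ 3.141 -0.     1.36 ] [-0.302 -0.759 -2.808]
axle_balance [277.3 277.1] 0.57 [ 0.427 -0.194  0.277]
bore_mouth [375.   50.5] 0.56 [ 0.557 -0.072  0.064]
sleeve_end [360.8 222.4] 0.97 [ 0.516 -0.256  0.064]
label_roll [370.3 130.1] 0.66 [ 0.542 -0.151  0.06 ]
```

View pics/w3.png

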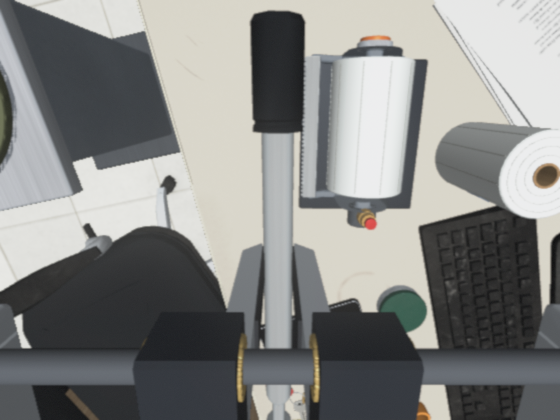

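```bash
python3 - <<'E'
import cv2,numpy as np
im=cv2.imread("pics/w3.png")
a=cv2.resize(im[28:74,330:420],None,fx=8,fy=6.3,interpolation=cv2.INTER_CUBIC)
b=cv2.resize(im[188:234,330:420],None,fx=8,fy=6.3,interpolation=cv2.INTER_CUBIC)
cv2.imwrite("pics/c3.png",np.vstack([a,b])); print(a.shape)
h=cv2.cvtColor(im,cv2.COLOR_BGR2HSV)
m=(h[...,0]>4)&(h[...,0]<16)&(h[...,1]>140)&(h[...,2]>90)
for r in range(34,56):
    c=np.where(m[r,330:420])[0]
    if len(c): print(r,c.min()+330,c.max()+330)
E
```

```text
(290, 720, 3)
37 367 387
38 364 388
39 362 365
```

View pics/c3.png

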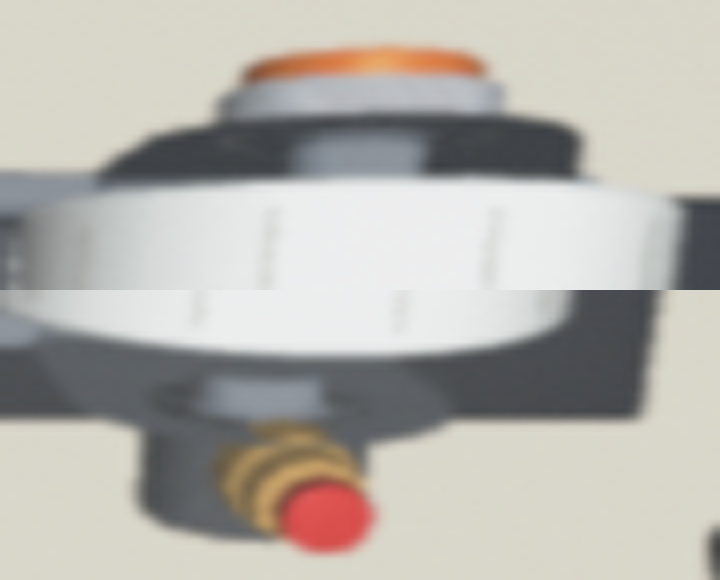

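```bash
cat > fit.py <<'E'
from h import *
from scipy.optimize import least_squares
o={"ee_pos":np.array([.4293,-.1848,.27]),"eef_rot":np.array([3.141,0,1.36])}
oo=ctrl.get_obs(); o={"ee_pos":np.array(oo["ee_pos"]),"eef_rot":oo["eef_rot"]}
print(o)
T=np.linspace(0,2*np.pi,73)
def W(p,X):
    c,s=np.cos(p[2]),np.sin(p[2]); return np.array([p[0]+c*X[0]-s*X[1],p[1]+s*X[0]+c*X[1],X[2]])
def circ(p,y,r):
    return np.array([proj("wrist",W(p,(r*np.cos(t),y,.064+r*np.sin(t))),o) for t in T])
def res(p):
    a=circ(p,.106,.015); b=circ(p,-.095,p[3])
    return [a[:,0].min()-360.4,a[:,0].max()-391.0,a[:,1].min()-35.1,b[:,0].min()-347.3,b[:,0].max()-376,b[:,1].max()-227.7]
s=least_squares(res,[.53,-.165,np.radians(-12),.014])
print(s.x,"head",90+np.degrees(s.x[2]),s.fun)
print("bore",W(s.x,(0,.095,.064)),"sleeve",W(s.x,(0,-.095,.064)))
E
python3 fit.py
```

```text
{'ee_pos': array([ 0.43 , -0.184,  0.27 ]), 'eef_rot': array([ 3.141, -0.   ,  1.363])}
[ 0.537 -0.162 -0.21   0.017] head 77.96343330085054 [ 0.144 -0.143 -0.003  0.001  0.001 -0.   ]
bore [ 0.557 -0.07   0.064] sleeve [ 0.517 -0.255  0.064]
```

```bash
cat >> h.py <<'E'
C=np.array([.5371,-.1624]); TH=np.radians(77.96); u=np.array([np.cos(TH),np.sin(TH)]); v=np.array([u[1],-u[0]])
def tilt(deg):  # nose up by deg, about tool y
    return down(TH)@Ro.from_rotvec([0,-np.radians(deg),0]).as_matrix()
def tcp(y,z,lat=0): return np.r_[C+u*y+v*lat,z]
def where(o):
    p=np.array(o["ee_pos"]); q=p[:2]-C; R=Ro.from_euler('xyz',o["eef_rot"]).as_matrix()
    f=np.array(o["force"]); m=np.array(o["moment"])
    print("t",o["time_s"],"y %.2f lat %.2f z %.2f mm"%(q@u*1e3,q@v*1e3,p[2]*1e3),"hd %.2f pitch %.2f"%(np.degrees(np.arctan2(R[1,0],R[0,0])),np.degrees(np.arcsin(R[2,0]))),"f out %.1f lat %.1f z %.1f"%(f[:2]@u,f[:2]@v,f[2]),"m",m)
E
python3 - <<'E'
from h import *
print(row(tcp(.281,.27),tilt(1.1)))
print(row(tcp(.251,.0574),tilt(1.1)))
where(ctrl.get_obs())
E
```

```text
[10.811  3.375  0.     0.001 -0.183  0.02 ]
[ 9.811  3.372  7.087  0.001 -0.183  0.02 ]
t 7.65 y -43.54 lat -100.58 z 269.99 mm hd 78.08 pitch 0.00 f out 0.1 lat -0.3 z -4.1 m [-0.121  0.048  0.024]
```

step_arm(
  plan=[
    [[1.2,0.4,0,0,0,0],[2.5,0.8,0,0,0,0],[3.8,1.2,0,0,0,0],[5.1,1.6,0,0,0,0],[6.4,2.0,0,0,-0.1,0],[7.7,2.4,0,0,-0.18,0],[9.0,2.8,0,0,-0.18,0],[10.0,3.1,0,0,-0.18,0.02]],
  ],
)

```text
time_s: 8.32
ee_pos: [0.5834, 0.093, 0.2696]
eef_rot: [-3.141, 0.019, 1.362]
force: [0.5, 0.0, -4.4]
grip_width: 0.0146
grip_force: 45.0
```

```bash
python3 - <<'E'
from h import *
print(row(tcp(.281,.12),tilt(1.1)))
print(row(tcp(.256,.0574),tilt(1.1)))
where(ctrl.get_obs())
E
```

```text
[ 0.811  0.268  4.972 -0.002 -0.005  0.009]
[ 0.017  0.267  7.074 -0.002 -0.005  0.009]
t 8.3167 y 259.46 lat -7.98 z 269.59 mm hd 78.01 pitch -1.07 f out 0.1 lat 0.5 z -4.4 m [-0.043  0.018  0.004]
```

step_arm(
  plan=[
    [[0.8,0.27,1.0,0,0,0],[0.8,0.27,2.3,0,0,0],[0.8,0.27,3.6,0,0,0],[0.8,0.27,4.9,0,0,0],[0.6,0.27,6.0,0,0,0],[0.3,0.27,6.8,0,0,0],[0.02,0.27,7.07,0,0,0],[0.02,0.27,7.07,0,0,0]],
  ],
)

```text
time_s: 8.98
ee_pos: [0.5888, 0.0835, 0.0561]
eef_rot: [-3.138, 0.02, 1.359]
force: [-0.1, 0.9, -2.8]
grip_width: 0.0148
grip_force: 45.0
```

step_arm(
  plan=[
    [[0,0,0,0,0,0],[0,0,0,0,0,0]],
  ],
)

```text
time_s: 9.15
ee_pos: [0.5911, 0.085, 0.06]
eef_rot: [3.138, 0.018, 1.36]
force: [-0.2, 0.1, -3.1]
grip_width: 0.0149
grip_force: 45.0
```

```bash
python3 - <<'E'
from h import *
o=ctrl.get_obs(); where(o)
A=[]
for c in("top","scene"):
    _,im=snap(c,c+"4"); 
    for n in("axle_nose","bore_mouth","axle_grip","axle"):
        for r in ctrl.place_of(n,c)[:1]: print(c,n,np.array(r["at"]),round(r["confidence"],2))
    print("pred nose",proj(c,tcp(.121,.064)),"bore",proj(c,tcp(.095,.064)),"shoulder",proj(c,tcp(.323,.064)),"sleeve",proj(c,tcp(-.095,.064)))
    x,y=proj(c,tcp(.13,.064)).astype(int)
    A.append(cv2.resize(im[y-30:y+30,x-45:x+45],(720,290),interpolation=cv2.INTER_CUBIC) if 0 else cv2.resize(im[y-24:y+24,x-60:x+60],(720,288),interpolation=cv2.INTER_CUBIC))
cv2.imwrite("pics/c4.png",cv2.cvtColor(np.vstack(A),cv2.COLOR_RGB2BGR))
E
```

```text
t 9.15 y 253.20 lat 1.23 z 60.01 mm hd 77.90 pitch -1.02 f out 0.1 lat -0.3 z -3.1 m [-0.049  0.088 -0.01 ]
top axle_nose [432.3 254.5] 0.71
top bore_mouth [302.4 213. ] 0.89
top axle_grip [211.4 195.5] 0.64
top axle [335.9 221.6] 0.45
pred nose [292.505 208.52 ] bore [301.826 210.185] shoulder [220.496 195.659] sleeve [370.317 222.417]
scene bore_mouth [301.4 204.9] 0.78
scene axle_grip [317.4 218.9] 0.16
scene axle [252.2 170.7] 0.5
pred nose [293.179 201.301] bore [298.369 205.888] shoulder [255.619 168.108] sleeve [339.106 241.888]
```

View pics/c4.png

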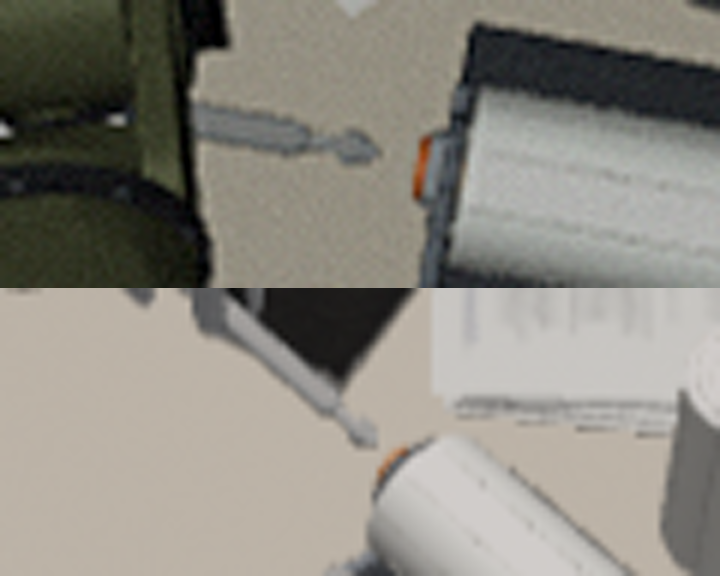

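```bash
python3 - <<'E'
from h import *
o,im=snap("top","top5"); where(o)
h=cv2.cvtColor(im,cv2.COLOR_RGB2HSV).astype(float)
n=proj("top",tcp(.13,.064)); d=proj("top",tcp(.1,.064))-n; d/=np.linalg.norm(d); e=np.array([-d[1],d[0]])
S=12
ys,xs=np.mgrid[-12:12:1/S,-30:20:1/S]
M=np.stack([n[0]+xs*d[0]+ys*e[0],n[1]+xs*d[1]+ys*e[1]],-1).astype(np.float32)
w=cv2.remap(im,M,None,cv2.INTER_LINEAR).astype(float)
org=(w[...,0]-w[...,2]); k=org>60
print("orange e-range",ys[k].min(),ys[k].max(),"centroid",ys[k].mean(),"d",xs[k].min(),xs[k].max())
b=np.median(w[:30],axis=(0,))
g=w.sum(2)
for x0 in(-26,-22,-18,-14):
    s=(xs[0]>x0)&(xs[0]<x0+3); p=g[:,s].mean(1); bg=np.median(p); q=np.clip(bg-p-25,0,None); q[np.abs(ys[:,0])>6]=0
    print(x0,(q*ys[:,0]).sum()/q.sum(), ys[:,0][q>0][[0,-1]])
for y in(.106,.099):
  for a in(0,90,180): 
    X=np.r_[(C+u*y+v*.015*np.cos(np.radians(a))),.064+.015*np.sin(np.radians(a))]; z=proj("top",X)-n; print(y,a,z@d,z@e)
print("px per mm lat",(proj("top",tcp(.13,.064,.01))-n)@e/10)
E
```

```text
t 9.65 y 252.61 lat 0.16 z 57.94 mm hd 77.90 pitch -1.08 f out 0.7 lat -0.2 z -4.5 m [-0.034  0.072  0.003]
orange e-range -4.0 5.666666666666664 centroid 0.5891659042390965 d 8.75 10.666666666666664
-26 0.27239296341433716 [-3.667  3.833]
-22 0.3358977087517094 [-3.667  3.917]
-18 0.27276867030965346 [-3.5    3.667]
-14 0.27436344717027433 [-3.583  3.75 ]
0.106 0 8.739200253604045 -5.425370672664707
0.106 90 8.736828336306324 -0.5795466159814735
0.106 180 8.733421047241812 5.435909573395388
0.099 0 11.286805475705572 -5.426324447878789
0.099 90 11.314688841404278 -0.5796497097332067
0.099 180 11.285974901718209 5.436867057993712
px per mm lat -0.36159031085286064
```

step_arm(
  plan=[
    [[-0.1,-0.04,0,0,0,0],[-0.25,-0.04,0,0,0,0],[-0.4,-0.04,0,0,0,0],[-0.55,-0.04,0,0,0,0],[-0.7,-0.04,0,0,0,0],[-0.85,-0.04,0,0,0,0],[-1.0,-0.04,0,0,0,0],[-1.0,-0.04,0,0,0,0]],
  ],
)

```text
time_s: 10.37
ee_pos: [0.5823, 0.0546, 0.0584]
eef_rot: [-3.142, 0.019, 1.359]
force: [-0.1, -0.1, -3.2]
grip_width: 0.0149
grip_force: 45.0
```

```bash
python3 -c "
from h import *
where(ctrl.get_obs())"
```

```text
t 10.3667 y 221.67 lat -1.03 z 58.43 mm hd 77.86 pitch -1.09 f out -0.1 lat -0.1 z -3.2 m [-0.042  0.079  0.015]
```

step_arm(
  plan=[
    [[-0.12,0,0.02,0,0,0],[-0.25,0,0.02,0,0,0],[-0.38,0,0.02,0,0,0],[-0.5,0,0.02,0,0,0],[-0.63,0,0.02,0,0,0],[-0.75,0,0.02,0,0,0],[-0.75,0,0.02,0,0,0]],
  ],
)

```text
time_s: 10.95
ee_pos: [0.5776, 0.0328, 0.0582]
eef_rot: [-3.141, 0.019, 1.359]
force: [-0.3, -3.0, -4.0]
grip_width: 0.0148
grip_force: 45.0
```

```bash
python3 -c "
from h import *
where(ctrl.get_obs())"
```

```text
t 10.95 y 199.30 lat -1.15 z 58.19 mm hd 77.88 pitch -1.10 f out -3.0 lat 0.4 z -4.0 m [-0.423  0.134  0.01 ]
```

step_arm(
  plan=[
    [[-0.1,0,0,0,0,0],[-0.2,0,0,0,0,0],[-0.3,0,0,0,0,0],[-0.4,0,0,0,0,0],[-0.5,0,0,0,0,0],[-0.5,0,0,0,0,0],[-0.5,0,0,0,0,0]],
  ],
)

```text
time_s: 11.53
ee_pos: [0.5745, 0.0185, 0.0585]
eef_rot: [-3.142, 0.019, 1.359]
force: [-1.3, -0.1, -3.3]
grip_width: 0.0147
grip_force: 45.0
```

```bash
python3 -c "
from h import *
where(ctrl.get_obs())"
```

```text
t 11.5333 y 184.72 lat -1.13 z 58.52 mm hd 77.88 pitch -1.10 f out -0.4 lat -1.2 z -3.3 m [-0.082  0.177  0.017]
```

step_arm(
  plan=[
    [[-0.12,0,0,0,0,0],[-0.25,0,0,0,0,0],[-0.38,0,0,0,0,0],[-0.5,0,0,0,0,0],[-0.63,0,0,0,0,0],[-0.75,0,0,0,0,0],[-0.88,0,0,0,0,0],[-0.88,0,0,0,0,0]],
  ],
)

```text
time_s: 12.2
ee_pos: [0.5689, -0.0078, 0.059]
eef_rot: [-3.141, 0.019, 1.359]
force: [0.1, -0.6, -5.7]
grip_width: 0.0148
grip_force: 45.0
```

```bash
python3 -c "
from h import *
where(ctrl.get_obs())"
```

```text
t 12.2 y 157.83 lat -1.15 z 58.97 mm hd 77.87 pitch -1.09 f out -0.6 lat 0.2 z -5.7 m [0.023 0.062 0.01 ]
```

step_arm(
  plan=[
    [[-0.12,0,0.03,0,0,0],[-0.25,0,0.03,0,0,0],[-0.38,0,0.03,0,0,0],[-0.5,0,0.03,0,0,0],[-0.63,0,0.03,0,0,0],[-0.75,0,0.03,0,0,0],[-0.95,0,0.03,0,0,0],[-0.95,0,0.03,0,0,0]],
  ],
)

```text
time_s: 12.87
ee_pos: [0.5629, -0.0359, 0.0587]
eef_rot: [-3.142, 0.019, 1.359]
force: [-0.5, -1.2, -6.1]
grip_width: 0.0145
grip_force: 45.0
```

```bash
python3 -c "
from h import *
where(ctrl.get_obs())"
```

```text
t 12.8667 y 129.10 lat -1.15 z 58.67 mm hd 77.87 pitch -1.10 f out -1.3 lat -0.2 z -6.1 m [-0.132  0.086 -0.   ]
```

```bash
python3 - <<'E'
from h import *
o,im=snap("wrist","w6"); where(o)
for n in("axle_balance","axle_grip","axle"):
    for r in ctrl.place_of(n,"wrist")[:1]: print(n,np.array(r["at"]),round(r["confidence"],2))
_,s=snap("scene","s6"); _,t=snap("top","t6")
f=lambda a,w,h:cv2.resize(a,(w,h),interpolation=cv2.INTER_AREA if w<a.shape[1] else cv2.INTER_CUBIC)
A=np.hstack([f(im,400,300),f(s[160:265,230:370],400,300)]); B=np.hstack([f(t[170:260,250:370],400,300),f(im[0:210,140:420],400,300)])
cv2.imwrite("pics/c6.png",cv2.cvtColor(np.vstack([A,B]),cv2.COLOR_RGB2BGR))
E
```

```text
t 12.8667 y 129.10 lat -1.15 z 58.67 mm hd 77.87 pitch -1.10 f out -1.3 lat -0.2 z -6.1 m [-0.132  0.086 -0.   ]
axle_balance [278.2 277.3] 0.8
axle_grip [276.4  71.4] 0.76
axle [274.8 130. ] 0.95
```

View pics/c6.png

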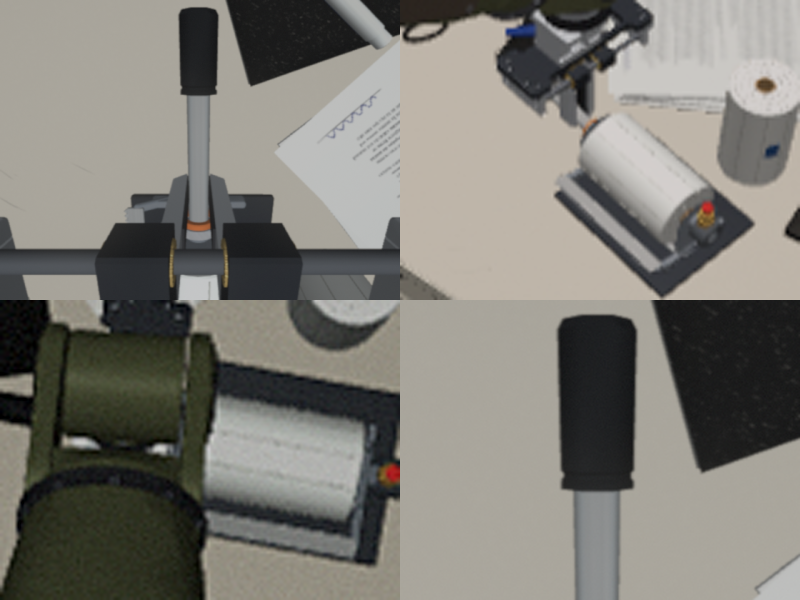

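step_arm(
  plan=[
    [[-0.1,0,0,0,0,0],[-0.17,0,0,0,0,0],[-0.17,0,0,0,0,0]],
  ],
)

```text
time_s: 13.42
ee_pos: [0.562, -0.0401, 0.0588]
eef_rot: [3.141, 0.019, 1.359]
force: [-0.6, 0.5, -4.7]
grip_width: 0.0147
grip_force: 45.0
```

step_arm(
  plan=[
    [[0,0,0,0,0,0],[0,0,0,0,0,0],[0,0,0,0,0,0],[0,0,0,0,0,0],[0,0,0,0,0,0],[0,0,0,0,0,0]],
  ],
  grip=0.6,
)

```text
time_s: 13.92
ee_pos: [0.5621, -0.0399, 0.0589]
eef_rot: [3.141, 0.019, 1.36]
force: [0.6, -0.5, -0.1]
grip_width: 0.0515
grip_force: 0.0
```

```bash
python3 - <<'E'
from h import *
o,im=snap("wrist","w7"); where(o)
for n in("axle_balance","axle_grip","axle"):
    for r in ctrl.place_of(n,"wrist")[:1]: print(n,np.array(r["at"]),round(r["confidence"],2))
cv2.imwrite("pics/c7.png",cv2.cvtColor(im,cv2.COLOR_RGB2BGR))
E
```

```text
t 13.9167 y 125.06 lat -1.10 z 58.87 mm hd 77.90 pitch -1.08 f out -0.4 lat 0.7 z -0.1 m [-0.134  0.059 -0.014]
axle_balance [276.2 273. ] 0.68
axle_grip [280.   72.5] 0.85
axle [277.8 126.2] 0.59
```

View pics/c7.png

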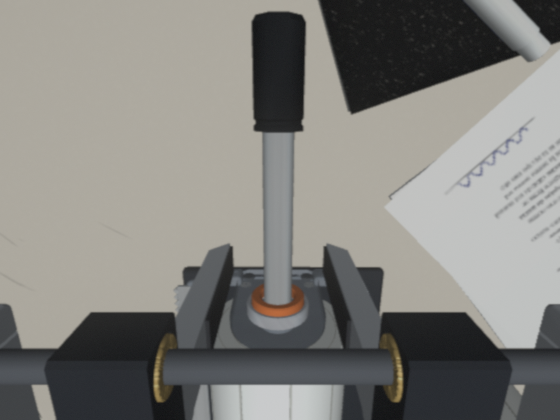

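step_arm(
  plan=[
    [[0.6,0,0,0,0,0],[1.4,0,0,0,0,0],[2.2,0,0,0,0,0],[2.9,0,0.1,0,0,0],[3.27,0,0.2,0,0,0],[3.27,0,0.3,0,0,0],[3.27,0,0.3,0,0,0],[3.27,0,0.3,0,0,0]],
  ],
)

```text
time_s: 14.78
ee_pos: [0.5823, 0.0549, 0.0476]
eef_rot: [-3.141, 0.019, 1.359]
force: [0.1, -0.1, 0.4]
grip_width: 0.0563
grip_force: 0.0
```

```bash
python3 - <<'E'
from h import *
o,im=snap("wrist","w8"); where(o)
for n in("axle_balance","axle_grip","axle"):
    for r in ctrl.place_of(n,"wrist")[:1]: print(n,np.array(r["at"]),round(r["confidence"],2))
T=np.array(ctrl.camera_model("wrist")["tool_from_camera"])
for xx in(-.05,-.027,0): print(xx, proj("wrist",tcp(.197-xx,.064,-.001),o))
A=np.hstack([cv2.resize(im,(400,300)),cv2.resize(snap("scene","s8")[1][150:255,220:360],(400,300))])
cv2.imwrite("pics/c8.png",cv2.cvtColor(A,cv2.COLOR_RGB2BGR))
E
```

```text
t 14.7833 y 221.94 lat -1.14 z 47.63 mm hd 77.87 pitch -1.10 f out -0.1 lat 0.1 z 0.4 m [-0.017  0.084 -0.055]
axle_grip [278.2 267.6] 0.61
axle [275. 310.] 0.85
-0.05 [278.022 226.679]
-0.027 [278.137 267.351]
0 [278.262 311.213]
```

View pics/c8.png

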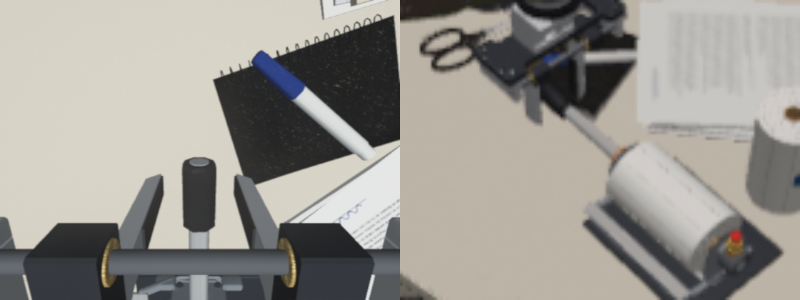

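step_arm(
  plan=[
    [[0,0,0,0,0,0],[0,0,0,0,0,0],[0,0,0,0,0,0],[0,0,0,0,0,0],[0,0,0,0,0,0],[0,0,0,0,0,0],[0,0,0,0,0,0],[0,0,0,0,0,0]],
  ],
  grip=0,
  squeeze=60,
)

```text
time_s: 15.7
ee_pos: [0.5826, 0.0559, 0.0479]
eef_rot: [3.142, 0.019, 1.36]
force: [0.4, 1.3, -0.2]
grip_width: 0.0234
grip_force: 60.0
```

step_arm(
  plan=[
    [[-0.1,0,0,0,0,0],[-0.2,0,0,0,0,0],[-0.33,0,0,0,0,0],[-0.45,0,0,0,0,0],[-0.57,0,0,0,0,0],[-0.67,0,0,0,0,0],[-0.67,0,0,0,0,0]],
  ],
)

```text
time_s: 16.28
ee_pos: [0.5781, 0.0353, 0.0482]
eef_rot: [-3.141, 0.019, 1.359]
force: [-0.3, -1.4, -0.5]
grip_width: 0.0234
grip_force: 60.0
```

```bash
python3 -c "
from h import *
where(ctrl.get_obs())"
```

```text
t 16.2833 y 201.89 lat -1.12 z 48.23 mm hd 77.87 pitch -1.12 f out -1.4 lat -0.0 z -0.5 m [-0.408  0.15  -0.024]
```

step_arm(
  plan=[
    [[-0.12,0,0,0,0,0],[-0.25,0,0,0,0,0],[-0.38,0,0,0,0,0],[-0.5,0,0,0,0,0],[-0.63,0,0,0,0,0],[-0.75,0,0,0,0,0],[-0.9,0,0,0,0,0],[-0.9,0,0,0,0,0]],
  ],
)

```text
time_s: 16.95
ee_pos: [0.5724, 0.0087, 0.0487]
eef_rot: [-3.141, 0.02, 1.359]
force: [-1.0, -2.6, -1.4]
grip_width: 0.0235
grip_force: 60.0
```

```bash
python3 -c "
from h import *
where(ctrl.get_obs())"
```

```text
t 16.95 y 174.73 lat -1.19 z 48.71 mm hd 77.87 pitch -1.12 f out -2.7 lat -0.5 z -1.4 m [-0.44   0.109  0.046]
```

step_arm(
  plan=[
    [[-0.1,0,0,0,0,0],[-0.2,0,0,0,0,0],[-0.3,0,0,0,0,0],[-0.4,0,0,0,0,0],[-0.5,0,0,0,0,0],[-0.5,0,0,0,0,0],[-0.5,0,0,0,0,0]],
  ],
)

```text
time_s: 17.53
ee_pos: [0.5693, -0.0055, 0.0489]
eef_rot: [-3.141, 0.02, 1.359]
force: [-1.2, -2.6, -1.5]
grip_width: 0.0236
grip_force: 60.0
```

```bash
python3 -c "
from h import *
where(ctrl.get_obs())"
```

```text
t 17.5333 y 160.20 lat -1.20 z 48.95 mm hd 77.89 pitch -1.13 f out -2.8 lat -0.6 z -1.5 m [-0.389  0.164  0.01 ]
```

step_arm(
  plan=[
    [[0,0,0.03,0,0,0],[-0.1,0,0.04,0,0,0],[-0.2,0,0.04,0,0,0],[-0.3,0,0.04,0,0,0],[-0.4,0,0.045,0,0,0],[-0.4,0,0.045,0,0,0],[-0.4,0,0.045,0,0,0]],
  ],
)

```text
time_s: 18.12
ee_pos: [0.5667, -0.0173, 0.0477]
eef_rot: [-3.141, 0.02, 1.359]
force: [-0.9, -2.7, -3.5]
grip_width: 0.0236
grip_force: 60.0
```

```bash
python3 -c "
from h import *
where(ctrl.get_obs())"
```

```text
t 18.1167 y 148.12 lat -1.34 z 47.67 mm hd 77.89 pitch -1.13 f out -2.8 lat -0.3 z -3.5 m [-0.526  0.223 -0.012]
```

step_arm(
  plan=[
    [[-0.07,0,0,0,0,0],[-0.14,0,0,0,0,0],[-0.21,0,0.004,0,0,0],[-0.28,0,0.005,0,0,0],[-0.33,0,0.006,0,0,0],[-0.33,0,0.006,0,0,0],[-0.33,0,0.006,0,0,0]],
  ],
)

```text
time_s: 18.7
ee_pos: [0.565, -0.0258, 0.0479]
eef_rot: [3.142, 0.018, 1.36]
force: [1.1, 7.0, -3.2]
grip_width: 0.0232
grip_force: 60.0
```

```bash
python3 -c "
from h import *
o=ctrl.get_obs();where(o)
ctrl.camera('wrist')
for n in('axle_grip','axle'):
    for r in ctrl.place_of(n,'wrist')[:1]: print(n,np.array(r['at']),round(r['confidence'],2))
"
```

```text
t 18.7 y 139.40 lat -1.22 z 47.93 mm hd 77.90 pitch -1.03 f out 7.1 lat -0.4 z -3.2 m [ 1.151 -0.097 -0.047]
axle_grip [278.  271.4] 0.62
axle [277.8 311.4] 0.98
```

step_arm(
  plan=[
    [[-0.07,0,0,0,0,0],[-0.14,0,0,0,0,0],[-0.2,0,0.004,0,0,0],[-0.25,0,0.005,0,0,0],[-0.25,0,0.005,0,0,0],[-0.25,0,0.005,0,0,0]],
  ],
)

```text
time_s: 19.35
ee_pos: [0.5634, -0.0332, 0.0479]
eef_rot: [-3.141, 0.018, 1.36]
force: [1.0, 6.2, -3.7]
grip_width: 0.0237
grip_force: 60.0
```

```bash
python3 -c "
from h import *
o=ctrl.get_obs();where(o)
"
```

```text
t 19.35 y 131.84 lat -1.27 z 47.86 mm hd 77.91 pitch -1.04 f out 6.3 lat -0.3 z -3.7 m [ 1.073 -0.126 -0.03 ]
```

step_arm(
  plan=[
    [[-0.04,0,0,0,0,0],[-0.08,0,0,0,0,0],[-0.12,0,0,0,0,0],[-0.12,0,0,0,0,0],[-0.12,0,0,0,0,0]],
  ],
)

```text
time_s: 19.77
ee_pos: [0.5627, -0.0362, 0.0479]
eef_rot: [-3.142, 0.017, 1.36]
force: [2.8, 9.2, -4.0]
grip_width: 0.0233
grip_force: 60.0
```

```bash
python3 -c "
from h import *
o=ctrl.get_obs();where(o)
"
```

```text
t 19.7667 y 128.77 lat -1.29 z 47.92 mm hd 77.91 pitch -0.99 f out 9.5 lat 0.8 z -4.0 m [ 1.779 -0.407 -0.089]
```

step_arm(
  plan=[
    [[-0.04,0,0,0,0,0],[-0.07,0,0,0,0,0],[-0.07,0,0,0,0,0],[-0.07,0,0,0,0,0]],
  ],
)

```text
time_s: 20.1
ee_pos: [0.5624, -0.0378, 0.0479]
eef_rot: [3.142, 0.017, 1.36]
force: [3.8, 13.1, -4.1]
grip_width: 0.0235
grip_force: 60.0
```

```bash
python3 -c "
from h import *
o=ctrl.get_obs();where(o)
"
```

```text
t 20.1 y 127.15 lat -1.28 z 47.94 mm hd 77.92 pitch -0.95 f out 13.6 lat 0.9 z -4.1 m [ 2.375 -0.514 -0.049]
```

step_arm(
  plan=[
    [[-0.03,0,0,0,0,0],[-0.06,0,0,0,0,0],[-0.06,0,0,0,0,0],[-0.06,0,0,0,0,0]],
  ],
)

```text
time_s: 20.43
ee_pos: [0.562, -0.0393, 0.048]
eef_rot: [3.142, 0.016, 1.36]
force: [3.8, 14.9, -5.5]
grip_width: 0.0232
grip_force: 60.0
```

```bash
python3 - <<'E'
from h import *
o=ctrl.get_obs();where(o)
np.save("o9.npy",o,allow_pickle=True)
_,s=snap("scene","s9"); _,s0=0,cv2.cvtColor(cv2.imread("pics/s8.png"),cv2.COLOR_BGR2RGB)
def red(im):
    w=im.astype(int); k=(w[...,0]>120)&(w[...,1]<75)&(w[...,2]<75); k[:,:320]=0;k[:,360:]=0;k[260:]=0; p=np.argwhere(k); return len(p),p.mean(0)
print(red(s0),red(s))
E
```

```text
t 20.4333 y 125.57 lat -1.30 z 47.95 mm hd 77.92 pitch -0.94 f out 15.4 lat 0.6 z -5.5 m [ 2.664 -0.581 -0.036]
(14, array([232.5  , 337.286])) (15, array([232.467, 337.133]))
```

step_arm(
  plan=[
    [[-0.03,0,0,0,0,0],[-0.05,0,0,0,0,0],[-0.05,0,0,0,0,0],[-0.05,0,0,0,0,0]],
  ],
)

```text
time_s: 20.82
ee_pos: [0.5618, -0.0405, 0.048]
eef_rot: [3.141, 0.016, 1.36]
force: [3.3, 17.4, -5.5]
grip_width: 0.0233
grip_force: 60.0
```

```bash
python3 - <<'E'
from h import *
o=ctrl.get_obs();where(o)
_,s=snap("scene","s10")
g=lambda n:cv2.imread(f"pics/{n}.png").astype(np.float32)[218:250,325:352]
for n in("s6","s9","s10"):
    b=g(n); w=np.clip(b[...,2]-b[...,1]-50,0,None); w[b[...,1]>90]=0; ys,xs=np.mgrid[0:b.shape[0],0:b.shape[1]]; print(n,(w*ys).sum()/w.sum(),(w*xs).sum()/w.sum(),w.sum(), cv2.phaseCorrelate(g("s8")[:24].mean(2),g(n)[:24].mean(2)))
E
```

```text
t 20.8167 y 124.32 lat -1.30 z 47.95 mm hd 77.92 pitch -0.92 f out 17.7 lat -0.4 z -5.5 m [ 2.998 -0.723 -0.063]
s6 14.19838523644752 12.158016147635525 867.0 ((0.42811570023201995, 0.046315758140870855), 1.0396808746420307)
s9 14.201612903225806 12.15783410138249 868.0 ((0.9044089648498161, 0.29154994175373083), 0.6140928603248832)
s10 14.200231481481481 12.158564814814815 864.0 ((0.9217012085006502, 0.29214652429160104), 0.6094813608093026)
```

step_arm(
  plan=[
    [[0.05,0,0,0,0,0],[0.1,0,0,0,0,0],[0.14,0,0,0,0,0],[0.14,0,0,0,0,0],[0.14,0,0,0,0,0]],
  ],
)

```text
time_s: 21.28
ee_pos: [0.5622, -0.0385, 0.0479]
eef_rot: [-3.141, 0.019, 1.36]
force: [-0.4, 0.8, -4.2]
grip_width: 0.0233
grip_force: 60.0
```

```bash
python3 - <<'E'
from h import *
o=ctrl.get_obs();where(o)
_,s=snap("scene","s11")
b=cv2.imread("pics/s11.png").astype(np.float32)[218:250,325:352]; w=np.clip(b[...,2]-b[...,1]-50,0,None); w[b[...,1]>90]=0; ys,xs=np.mgrid[0:32,0:27]; print((w*ys).sum()/w.sum(),(w*xs).sum()/w.sum(),w.sum())
E
```

```text
t 21.2833 y 126.38 lat -1.30 z 47.92 mm hd 77.89 pitch -1.09 f out 0.7 lat -0.5 z -4.2 m [-0.04   0.195 -0.017]
14.199538638985006 12.158016147635525 867.0
```

step_arm(
  plan=[
    [[0.03,0,0,0,0,0],[0.05,0,0,0,0,0],[0.05,0,0,0,0,0],[0.05,0,0,0,0,0]],
  ],
)

```text
time_s: 21.67
ee_pos: [0.5623, -0.038, 0.0479]
eef_rot: [-3.141, 0.021, 1.359]
force: [-3.1, -9.2, -2.5]
grip_width: 0.0235
grip_force: 60.0
```

```bash
python3 - <<'E'
from h import *
o=ctrl.get_obs();where(o)
E
```

```text
t 21.6667 y 126.88 lat -1.28 z 47.93 mm hd 77.88 pitch -1.18 f out -9.6 lat -1.1 z -2.5 m [-1.584  0.609 -0.04 ]
```

step_arm(
  plan=[
    [[-0.05,0,0,0,0,0],[-0.05,0,0,0,0,0]],
  ],
)

```text
time_s: 21.83
ee_pos: [0.5622, -0.0385, 0.0479]
eef_rot: [-3.141, 0.019, 1.359]
force: [-1.0, -1.1, -3.3]
grip_width: 0.0232
grip_force: 60.0
```

step_arm(
  plan=[
    [[0,0,0,0,0,0],[0,0,0,0,0,0],[0,0,0,0,0,0],[0,0,0,0,0,0],[0,0,0,0,0,0],[0,0,0,0,0,0]],
  ],
  grip=0.7,
)

```text
time_s: 22.33
ee_pos: [0.5625, -0.0383, 0.0482]
eef_rot: [3.141, 0.019, 1.36]
force: [0.3, 0.2, -0.1]
grip_width: 0.0601
grip_force: 0.0
```

step_arm(
  plan=[
    [[0.7,0,0,0,0,0],[1.7,0,-0.3,0,0,0],[2.9,0,-0.8,0,0,0],[4.0,0,-1.8,0,0,0],[4.6,0,-3.0,0,0,0],[5.0,0,-4.2,0,0,0],[5.0,0,-5.0,0,0,0],[5.0,0,-5.0,0,0,0]],
  ],
)

```text
time_s: 23.0
ee_pos: [0.5961, 0.1124, 0.201]
eef_rot: [3.134, 0.016, 1.361]
force: [-0.3, 0.1, 0.9]
grip_width: 0.0661
grip_force: 0.0
```

```bash
python3 - <<'E'
from h import *
o=ctrl.get_obs();where(o)
_,s=snap("scene","s12"); _,t=snap("top","t12")
f=lambda a,w,h:cv2.resize(a,(w,h),interpolation=cv2.INTER_CUBIC)
cv2.imwrite("pics/c12.png",cv2.cvtColor(np.hstack([f(s[160:265,240:380],400,300),f(t[170:260,260:380],400,300)]),cv2.COLOR_RGB2BGR))
print(proj("top",tcp(.101,.064)),proj("top",tcp(.151,.064)))
E
```

```text
t 23.0 y 281.04 lat 0.42 z 201.02 mm hd 77.98 pitch -0.91 f out 0.0 lat -0.3 z 0.9 m [-0.071  0.048  0.007]
[299.674 209.8  ] [281.764 206.602]
```

View pics/c12.png

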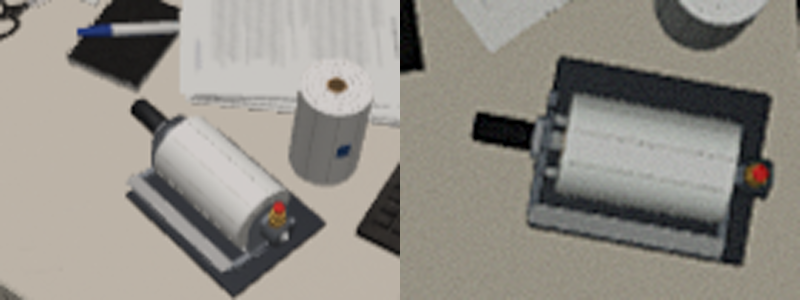

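The top view shows the grip tight against the brake disc. Its tail is at column 281.9, against 281.8 predicted for home. The roll is in the dispenser and the red cap is down.

```bash
python3 -c "
from station import ctrl
print(ctrl.hand_in())"
```

```text
the job is handed in; nothing more can be done
None
```

The axle is in and the job is handed in: before release it held against a 9.6 N pull, and the last pictures, at 23 s, show it home with the gripper clear and the roll in the dispenser; the judge's verdict was not shown.

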